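Swap the ladle and the turner on the utensil rail

TASK

On the utensil rail the ladle and the slotted turner hang in each other's places: swap them, parking one on the empty place at the right-hand end meanwhile. Lower each one between its neighbours so that its hook sits fully on the bar between the two stop rings of its place, and leave that right-hand place empty again at the end. The masher must stay hanging where it is, no utensil may fall or be laid down, and the jar and the tin standing beside the rail are to be left alone.

Things in the scene. Friction and masses are not known exactly. Their poses are not given: they have to be found in the camera images.
- stand: Utensil rail, fixed: wooden base 110 x 370 x 18 mm, two posts (y = +-168 mm, ball tops 4 mm above the bar), round steel bar 10 mm thick along y, its top 185 mm up. Four hanging places 75 mm apart, each between two dark stop rings (20 mm wide, 26 mm clear between). Origin: centre of underside; x across the bar, away from the robot at yaw 0; y along it to the left; z up.
- place_1 (a point): Leftmost (+y) hanging place: the point on the top of the bar midway between its two stop rings; axes as the stand's (stand frame 0, +112.5, 185 mm).
- place_2 (a point): Second place from the left (stand frame 0, +37.5, 185 mm). Places 1 to 3 hold the three utensils in any order.
- place_3 (a point): Third place from the left (stand frame 0, -37.5, 185 mm). The heads of the hanging utensils reach at most 30 mm in front of (-x) and 36 mm behind (+x) their hooks' origins, and 30 mm to either side; so about 15 mm stays free between neighbours, and a raised utensil drawn 85 mm to the front passes all others.
- place_4 (a point): Rightmost (-y) place, empty at the start (stand frame 0, -112.5, 185 mm).
- ladle: Steel ladle; open cup 60 mm across, 40 deep, underside 127 mm below origin. Flat hook on top (upside-down U, strip 14 wide along y, 4 thick, 28 over its legs along x, 20 between; rear leg ends 26 below origin; front leg is the handle, straight for 54, so draw it to the front once raised 30 to 40): grip its legs front and back. Origin: inside of the hook's top, on the bar; axes as the stand's. 130 g, swings.
- turner: Steel slotted turner; flat blade 60 mm wide (y), 53 high, lower edge 127 mm below origin. Flat hook on top (upside-down U, strip 14 wide along y, 4 thick, 28 over its legs along x, 20 between; rear leg ends 26 below origin; front leg is the handle, straight for 54, so draw it to the front once raised 30 to 40): grip its legs front and back. Origin: inside of the hook's top, on the bar; axes as the stand's. 130 g, swings.
- masher: Steel wire masher, not to be moved; level zigzag grid 54 x 60 mm, 127 mm below origin. Flat hook on top (upside-down U, strip 14 wide along y, 4 thick, 28 over its legs along x, 20 between; rear leg ends 26 below origin; front leg is the handle, straight for 54, so draw it to the front once raised 30 to 40): grip its legs front and back. Origin: inside of the hook's top, on the bar; axes as the stand's. 130 g, swings.
- jar: Small glass jar with a green screw lid, 64 x 68 x 84 mm, just left of the rail. Bystander, loose, leave it alone. Origin: centre of its underside.
- tin: Food tin, 75 mm in diameter, 58 mm high, just right of the rail. Bystander, loose, leave it alone. Origin: centre of its underside.
There are look-alikes about, which are no part of the job. What is shaped like the ladle but yellow is not meant.

How it is judged:
On the way:
1. the ladle or the turner is parked on the empty right-hand place: hooked on the bar there and let go ((((horizontal distance between ladle and place_4 below 0.014 m and z of ladle in the frame of place_1 between -0.006 and 0.005 m and angle between ladle's own z axis and vertical below 0.25 rad) and contact force between ladle and the fingers below 0.05 N) or ((horizontal distance between turner and place_4 below 0.014 m and z of turner in the frame of place_1 between -0.006 and 0.005 m and angle between turner's own z axis and vertical below 0.25 rad) and contact force between turner and the fingers below 0.05 N))), for 0.2 s.
At the end, for the whole second after the job is handed in: Ladle and turner hang in each other's start places (75 or 150 mm moved, within 20 mm), masher within 15 mm of its start, place 4 empty; all three hooked on the bar (within 14 mm of the place centre from above, -6 to +5 mm of the bar top, lean under 0.25 rad), released, at rest (((distance of ladle from where it was at the start of the episode between 0.055 and 0.095 m and distance of turner from where it was at the start of the episode between 0.055 and 0.095 m) or (distance of ladle from where it was at the start of the episode between 0.13 and 0.17 m and distance of turner from where it was at the start of the episode between 0.13 and 0.17 m)) and (horizontal distance between ladle and place_1 below 0.014 m or horizontal distance between ladle and place_2 below 0.014 m or horizontal distance between ladle and place_3 below 0.014 m) and z of ladle in the frame of place_1 between -0.006 and 0.005 m and angle between each of ladle, turner, masher's own z axis and vertical below 0.25 rad and (horizontal distance between turner and place_1 below 0.014 m or horizontal distance between turner and place_2 below 0.014 m or horizontal distance between turner and place_3 below 0.014 m) and z of turner in the frame of place_1 between -0.006 and 0.005 m and (horizontal distance between masher and place_1 below 0.014 m or horizontal distance between masher and place_2 below 0.014 m or horizontal distance between masher and place_3 below 0.014 m) and z of masher in the frame of place_1 between -0.006 and 0.005 m and distance of masher from where it was at the start of the episode below 0.015 m and linear speed of each of ladle, turner, masher below 0.04 m/s and angular speed of each of ladle, turner, masher below 0.6 rad/s and contact force between each of ladle, turner, masher and the fingers below 0.05 N); the robot touches nothing.
It fails at once if the masher is dislodged (more than 40 mm from its start) (distance of masher from where it was at the start of the episode above 0.04 m).
It fails at once if the ladle or the turner falls or is laid down (hook more than 75 mm below the bar's top) (height (world z) of any of ladle, turner below 0.11 m).
It fails at once if the jar or the tin is displaced by more than 20 mm (distance of any of jar, tin from where it was at the start of the episode above 0.02 m).
It also fails if it takes over 70 s, if anything falls off the work surface, if the arm or the gripper's body presses on something with over 40 N, if the wrist force passes 120 N, or if a joint passes its speed limit or range.

ROBOT

A 6-joint arm with a two-finger parallel gripper is mounted at the origin on a cart in front of the work surface, level with it; the furniture and walls round the work are solid. World frame = base frame: x ahead of the robot, y to its left, z up, the work surface at z = 0. Lengths are in m, angles in rad, forces in N, time in s.
With the tool pointing down it reaches from about 0.375 to 0.825 m from the base axis. Payload 5.5 kg.
Tool frame: the origin (TCP) lies midway between the tips of the shut fingers; the grasp point (between the pads) lies 19 mm behind it; z points along the fingers, y is the line along which they close (so a half turn about z gives the same grasp; the last joint's range is limited). The gripper opens to 85 mm and grips with 20 to 120 N. Pads are 22 mm wide; open, the fingers measure 114 mm over their backs; the gripper's body (76 mm by 85 mm) begins 54 mm behind the grasp point. The pads swing forward as they close: fully open they stand 13 mm farther back than shut.
Start: joints at [1.347, 0.314, -0.047, 1.21, 0, 1.571], TCP at [0.133, 0.585, 0.231] pointing down, gripper open.
Joint ranges: [-2.67, 2.67], [-0.69, 1.73], [-1.03, 1.25], [-2.08, 2.16], [-1.42, 1.45], [-3.14, 3.14]. Speed limits (rad/s): [2.39, 2.39, 3.01, 3.14, 3.14, 3.14].

INTERFACE

Orientations are given as a unit quaternion [x, y, z, w].
In Python, from cell import ctrl gives the robot as it stands.
- The arm moves only by the tool carry_out, never from a script. Its arguments are lists of equal length, an entry for each row: "gripper": the finger opening in mm, from 0 to 85.4; "translation": the shift along the world's x, y, z in mm, a list of three; "rot": the turn, a rotation vector about the world's x, y, z in rad, a list of three. In form: {"gripper": [gripper, ...], "translation": [[tx, ty, tz], ...], "rot": [[wx, wy, wz], ...]}. A call has 1 to 10 rows; each row is the pose to reach, as a shift and turn from the pose commanded when the call began; what a row does not reach only later rows make up. A row lasts 1/12 s, in which the tool goes at most 41.7 mm and 7.16 degrees, less where a joint would pass 70% of its speed; a pose out of reach is approached as far as the arm can. A call with a gripper value outside its range is refused whole. The fingers move at their own pace and stop on an object; "force" is the grip in N (left out, the last holds). Time passes only in rows, so rows that repeat a pose let the fingers close. It gives the time, the measured TCP pose, the force, the opening and the grip force at its end, in the units of the state.
- ctrl.sense(): the state, without advancing time (a new reading comes with each control period).
- ctrl.capture(name): name is "side" or "top"; returns the picture (420x560x3 uint8, blue, green, red); there is no depth.
- ctrl.calibration(name): a dict with "fovy" (degrees; the focal length in pixels is half the picture's height over the tangent of half this angle, whatever the lens; pixels are square), "cx", "cy" (the principal point, pixels), "pose" (4x4, takes a point from camera to world coordinates). Camera axes: x right, y down, z forward; pixel columns grow to the right and rows downward; lengths in m; the calibration is good to about 2 mm. A picture is of the moment at which its call begins. calibration takes no time and is no camera call.
- ctrl.job_done(): hands the job in; it is judged then, once.
The state is a dict: "clock": time; "joints": joint angles; "joint_vel": joint speeds; "joint_torque": joint torques, N m; "position": TCP position; "orientation": TCP orientation; "ft_force": force on the tool from outside, world axes, zero at the start; "ft_torque": the same for the moment, N m; "grip_width": opening from 0.0 (shut) to 1.0 (fully open); "finger_force": force on a finger pad.
Only numpy, scipy, OpenCV 4.12 (cv2) and the standard library are available. Lean on these libraries where they do the work, as an engineer would, in place of code of your own. Each camera call takes 0.05 s, during which the arm holds its last target. There are 200 camera calls.

## Working session

There is one attempt and no reset: what is moved stays moved. The work goes in short steps, Python scripts to look and compute and a tool call to move; the robot and the scene stay as the last step left them, time stands still between calls to the robot, and variables do not carry over. Pictures are saved under pics/ and viewed, at most 10 in all, crops included, and the job is handed in when it is done.

Besides the shell and the picture viewer there is one more tool, called by a JSON object that holds its "fn" and its "kwargs", one argument or row to a line. carry_out: Moves the arm, as the interface text tells. Its arguments: {"type":"object","properties":{"gripper":{"type":"array"},"translation":{"type":"array"},"rot":{"type":"array"},"force":{"type":"number"}},"required":["gripper","translation","rot"]}

```bash
mkdir -p pics
python3 - <<'E'
from cell import ctrl
import cv2, numpy as np
s=ctrl.sense(); print(s['clock'],s['position'],s['orientation'],s['grip_width'])
for n in('side','top'):
    c=ctrl.calibration(n); print(n,c['fovy'],c['cx'],c['cy']); print(np.round(c['pose'],4))
    cv2.imwrite(f'pics/{n}0.png',ctrl.capture(n))
E
```

```text
0.0 [0.1330213  0.58445723 0.23043945] [ 1.11668748e-01  9.93745108e-01 -8.61269017e-04 -9.97235326e-05] 1.001499843756584
side 50.714587031685824 277.2971573724284 202.82116985790447
[[-8.331e-01 -3.466e-01  4.310e-01  1.450e-01]
 [-5.531e-01  5.222e-01 -6.491e-01  3.822e-01]
 [-1.000e-04 -7.792e-01 -6.267e-01  7.482e-01]
 [ 0.000e+00  0.000e+00  0.000e+00  1.000e+00]]
top 49.634846923973065 280.6572422408846 214.27591546247243
[[ 0.0237 -0.9862  0.1639  0.3535]
 [-0.9997 -0.0224  0.0099 -0.2744]
 [-0.0061 -0.1641 -0.9864  1.2333]
 [ 0.      0.      0.      1.    ]]
```

View pics/side0.png

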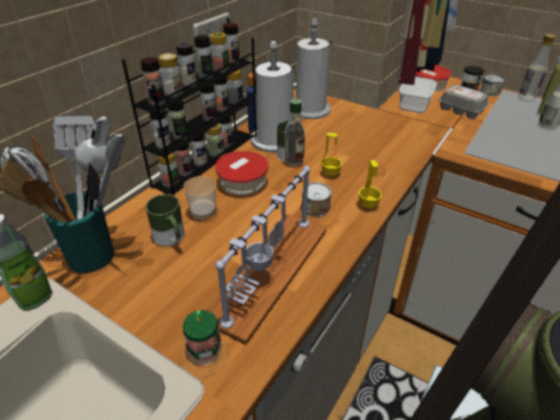

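View pics/top0.png

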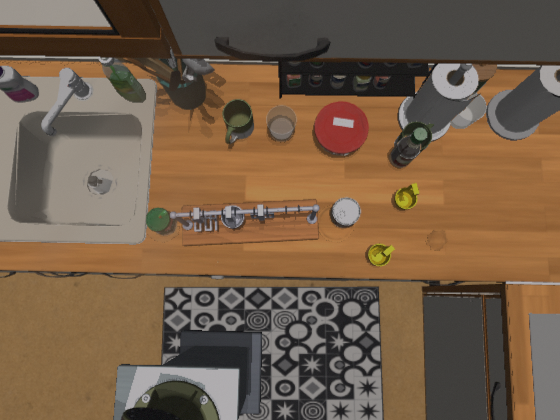

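The side view shows the rail running from (225,265) to (306,175), with the green-lidded jar at (201,335) and the tin at (316,198). In the top view the bar runs from (173,215) to (317,208), with hooks near x≈196, 228 and 260. The yellow look-alikes stand on the right. I'll enlarge the rail next.

Run:
```python
import cv2, numpy as np
a=cv2.imread('pics/side0.png')[160:340,205:345]; b=cv2.imread('pics/top0.png')[190:255,160:330]
a=cv2.resize(a,None,fx=3.3,fy=3.3,interpolation=cv2.INTER_CUBIC)
cv2.imwrite('pics/c1.png',a); cv2.imwrite('pics/c2.png',cv2.resize(b,None,fx=4.7,fy=4.7,interpolation=cv2.INTER_CUBIC))
```

```text
(no output)
```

View pics/c1.png

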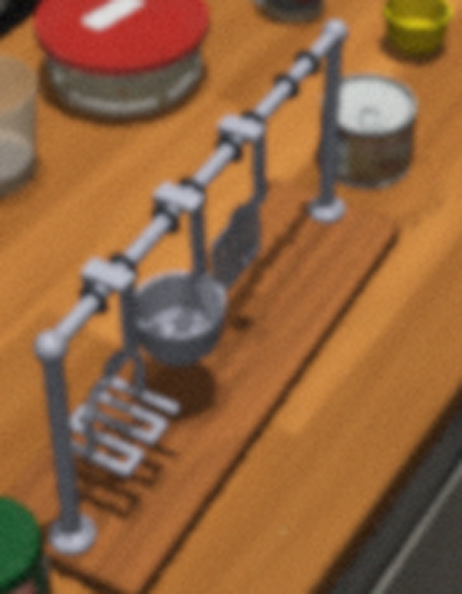

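View pics/c2.png

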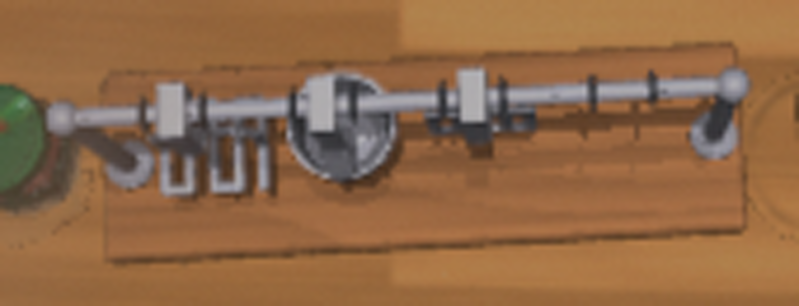

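The crops show, from left to right, the masher at place 1, the ladle at place 2, the turner at place 3 and an empty place 4. In c2 the hook tops are at (171,110), (322,104) and (471,97), and the post balls at (62,117) and (733,84). Next I'll triangulate these, refining with bright-grey masks.

```bash
cat > h.py <<'E'
import numpy as np, cv2
from cell import ctrl
def ray(n,uv):
    c=ctrl.calibration(n); f=210/np.tan(np.radians(c['fovy']/2)); P=np.array(c['pose'])
    d=P[:3,:3]@np.array([(uv[0]-c['cx'])/f,(uv[1]-c['cy'])/f,1]); return P[:3,3],d/np.linalg.norm(d)
def plane(n,uv,z):
    o,d=ray(n,uv); return o+d*(z-o[2])/d[2]
def tri(a,b):
    (o1,d1),(o2,d2)=ray('top',a),ray('side',b)
    t=np.linalg.lstsq(np.c_[d1,-d2],o2-o1,rcond=None)[0]; p,q=o1+t[0]*d1,o2+t[1]*d2
    return (p+q)/2,np.linalg.norm(p-q)*1e3
def proj(n,p):
    c=ctrl.calibration(n); f=210/np.tan(np.radians(c['fovy']/2)); P=np.linalg.inv(c['pose']); q=P[:3,:3]@p+P[:3,3]
    return c['cx']+f*q[0]/q[2], c['cy']+f*q[1]/q[2]
def blob(img,uv,r=5,th=160):
    u,v=int(round(uv[0])),int(round(uv[1])); w=img[v-r:v+r+1,u-r:u+r+1].astype(float).min(2)
    m=np.clip(w-th,0,30); y,x=np.mgrid[v-r:v+r+1,u-r:u+r+1]
    return (x*m).sum()/m.sum(),(y*m).sum()/m.sum(),(m>0).sum(),w.max()
E
python3 - <<'E'
from h import *
T=cv2.imread('pics/top0.png');S=cv2.imread('pics/side0.png')
np.set_printoptions(precision=4,suppress=True)
for k,a,b in [('ballL',(173.2,214.9),(220.2,264.2)),('ballR',(316,207.9),(306.5,170.3)),('mash',(196.4,213.4),(237.4,242.7)),('ladle',(228.5,212.1),(259.2,220)),('turn',(260.2,210.6),(278,199.1))]:
    p,e=tri(a,b); bt=blob(T,a); print(k,p,round(e,1),'top@z.187',plane('top',a,.187),'blob',np.round(bt,1),plane('top',bt[:2],.189)[:2])
E
```

```text
ballL [ 0.523  -0.0098  0.1792] 3.4 top@z.187 [ 0.5202 -0.0127  0.187 ] blob [ nan  nan   0. 160.] [nan nan]
ballR [ 0.5478 -0.3465  0.1751] 2.6 top@z.187 [ 0.5444 -0.3462  0.187 ] blob [314.4 207.6   5.  169. ] [ 0.5447 -0.3424]
mash [ 0.5272 -0.0653  0.1843] 3.9 top@z.187 [ 0.525  -0.0668  0.187 ] blob [196.3 212.9  51.  168. ] [ 0.5258 -0.0669]
ladle [ 0.5322 -0.1404  0.1824] 3.5 top@z.187 [ 0.5298 -0.1418  0.187 ] blob [228.1 211.5  53.  173. ] [ 0.5309 -0.1411]
turn [ 0.5375 -0.2148  0.1828] 3.7 top@z.187 [ 0.535  -0.2158  0.187 ] blob [260.3 209.9  49.  174. ] [ 0.5363 -0.2161]h.py:18: RuntimeWarning: invalid value encountered in scalar divide
  return (x*m).sum()/m.sum(),(y*m).sum()/m.sum(),(m>0).sum(),w.max()
```

Yaw comes out at about +0.07 rad and the spacing at 75 mm, and the hook tops match 0.189 m within the camera error. I'll go for the turner at about (0.537, -0.216) first and park it on place 4.

{"fn": "carry_out", "kwargs": {
  "gripper": [85,85,85,85,85,85,85,85,85,85],
  "translation": [
    [30,-30,10],
    [60,-60,20],
    [90,-90,30],
    [120,-120,40],
    [150,-150,50],
    [180,-180,60],
    [210,-210,70],
    [240,-240,80],
    [270,-270,90],
    [300,-300,100]
  ],
  "rot": [
    [0,0,-0.12],
    [0,0,-0.24],
    [0,0,-0.36],
    [0,0,-0.48],
    [0,0,-0.6],
    [0,0,-0.72],
    [0,0,-0.84],
    [0,0,-0.96],
    [0,0,-1.08],
    [0,0,-1.2]
  ]
}}

```text
clock: 0.93
position: [0.4208, 0.2965, 0.3272]
orientation: [0.655, 0.755, -0.0, -0.0]
ft_force: [0.6, 0.1, -0.5]
grip_width: 0.993
finger_force: 0.0
```

{"fn": "carry_out", "kwargs": {
  "gripper": [85,85,85,85,85,85,85,85,85,85],
  "translation": [
    [10,-38,-3],
    [20,-76,-6],
    [30,-114,-9],
    [40,-152,-12],
    [50,-190,-15],
    [60,-228,-18],
    [70,-266,-21],
    [80,-304,-24],
    [90,-342,-27],
    [103,-380,-30]
  ],
  "rot": [
    [0,0,-0.01],
    [0,0,-0.02],
    [0,0,-0.03],
    [0,0,-0.04],
    [0,0,-0.05],
    [0,0,-0.06],
    [0,0,-0.07],
    [0,0,-0.075],
    [0,0,-0.075],
    [0,0,-0.075]
  ]
}}

```text
clock: 1.77
position: [0.5225, -0.0837, 0.2966]
orientation: [0.681, 0.732, -0.0, -0.0]
ft_force: [0.8, 0.5, -0.7]
grip_width: 0.989
finger_force: 0.0
```

{"fn": "carry_out", "kwargs": {
  "gripper": [85,85,85,85,85,85,85],
  "translation": [
    [0,-40,-5],
    [0,-80,-20],
    [0,-120,-40],
    [0,-120,-60],
    [0,-120,-80],
    [0,-120,-80],
    [0,-120,-80]
  ],
  "rot": [
    [0,0,0],
    [0,0,0],
    [0,0,0],
    [0,0,0],
    [0,0,0],
    [0,0,0],
    [0,0,0]
  ]
}}

```text
clock: 2.35
position: [0.5218, -0.2014, 0.2159]
orientation: [0.681, 0.732, -0.001, -0.002]
ft_force: [-0.1, -0.9, 0.5]
grip_width: 0.993
finger_force: 0.0
```

Run:
```python
from h import *
s=ctrl.sense(); print(s['clock'],s['position'],s['orientation'],s['joints'])
a=ctrl.capture('side'); b=ctrl.capture('top'); cv2.imwrite('pics/side1.png',a); cv2.imwrite('pics/top1.png',b)
A=cv2.resize(a[140:320,205:365],None,fx=2.6,fy=2.6,interpolation=cv2.INTER_CUBIC);B=cv2.resize(b[150:280,180:330],(416,360),interpolation=cv2.INTER_CUBIC)
B=cv2.copyMakeBorder(B,0,A.shape[0]-360,0,0,0)
cv2.imwrite('pics/c3.png',np.hstack([A[:,:380],B]))
```

```text
2.35 [ 0.52177286 -0.2014383   0.21585083] [ 6.81330814e-01  7.31973825e-01 -5.61040010e-04 -1.52527684e-03] [-3.68491168e-01  2.46438129e-01 -1.71694539e-01  1.15591271e+00
  9.30158030e-05  1.13066957e+00]
```

View pics/c3.png

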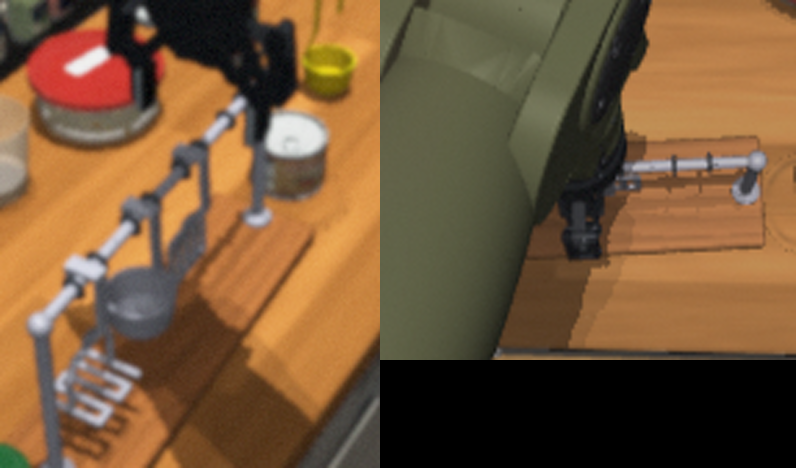

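The gripper stands above and slightly left of the turner hook. In the crop the fingertips are near (147,105) and (262,135), and the hook is at (190,155). I'll compare the projected tips with where they really appear, to remove the side-camera bias.

Run:
```python
from h import *
from scipy.spatial.transform import Rotation as R
np.set_printoptions(precision=4,suppress=True)
s=ctrl.sense(); p=np.array(s['position']); r=R.from_quat(s['orientation']).as_matrix()
for d in(-.05,.05):
    q=p+r[:,1]*d-r[:,2]*.013; print('tip',d,np.round(proj('side',q),1),np.round(proj('top',q),1))
for n,b in[('m',(237.4,242.7)),('l',(259.2,220)),('t',(278,199.1))]: print(n,plane('side',b,.189))
S=cv2.imread('pics/side1.png'); g=S[150:215,245:325].max(2); m=(g<45).astype(np.uint8)
for y in range(0,65,4): print(150+y,''.join('#' if v else '.' for v in m[y]))
```

```text
tip -0.05 [304.  193.6] [253.5 234.3]
tip 0.05 [259.3 178.6] [251.8 190.4]
m [ 0.526 -0.061  0.189]
l [ 0.5294 -0.1339  0.189 ]
t [ 0.535  -0.2078  0.189 ]
150 ..#########..........#####################################......................
154 ..#########.........####################################################........
158 ..###################.....###############################.....###########.......
162 .........#########................################..#######.....#########.......
166 ...........########..........................################..##########.......
170 ...............####.............................#########################.......
174 ...............#####................................#####################.......
178 ...............####.....................................##############..........
182 ..........................................................#####.................
186 ..........................................................#####.................
190 ..........................................................####..................
194 ................................................................................
198 ................................................................................
202 ................................................................................
206 ................................................................................
210 ................................................................................
214 ................................................................................
```

{"fn": "carry_out", "kwargs": {
  "gripper": [85,85,85,85,85,85,85,85],
  "translation": [
    [7,-6,0],
    [14,-13,0],
    [14,-13,-10],
    [14,-13,-25],
    [14,-13,-40],
    [14,-13,-55],
    [14,-13,-65],
    [14,-13,-65]
  ],
  "rot": [
    [0,0,0],
    [0,0,0],
    [0,0,0],
    [0,0,0],
    [0,0,0],
    [0,0,0],
    [0,0,0],
    [0,0,0]
  ]
}}

```text
clock: 3.12
position: [0.5356, -0.2141, 0.1493]
orientation: [0.681, 0.732, -0.001, -0.002]
ft_force: [0.4, -0.3, 0.1]
grip_width: 0.993
finger_force: 0.0
```

Run:
```python
from h import *
s=ctrl.sense(); print(s['clock'],s['position'],s['ft_force'])
a=ctrl.capture('side'); cv2.imwrite('pics/side2.png',a)
cv2.imwrite('pics/c4.png',cv2.resize(a[140:300,215:345],None,fx=3.7,fy=3.7,interpolation=cv2.INTER_CUBIC))
```

```text
3.1167 [ 0.53556255 -0.21412357  0.14925776] [ 0.35791255 -0.26150466  0.0791982 ]
```

View pics/c4.png

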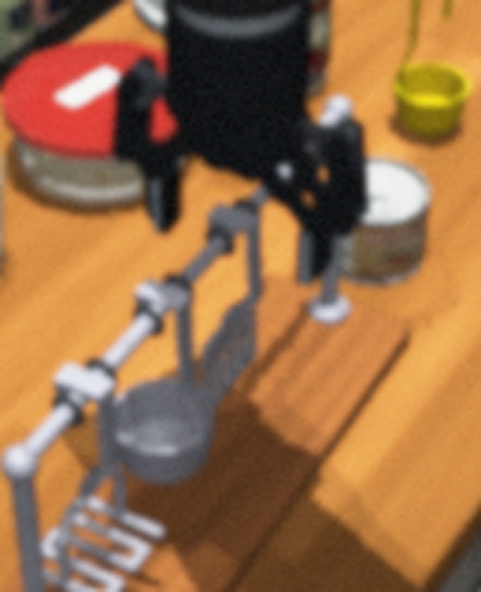

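The fingers straddle the turner hook: the rear tip is at (163,222), the front tip at (315,272) and the hook at (235,215). Now I'll close.

{"fn": "carry_out", "kwargs": {
  "gripper": [60,45,38,32,28,20,20,20,20,20],
  "translation": [
    [0,0,0],
    [0,0,0],
    [0,0,0],
    [0,0,0],
    [0,0,0],
    [0,0,0],
    [0,0,0],
    [0,0,0],
    [0,0,0],
    [0,0,0]
  ],
  "rot": [
    [0,0,0],
    [0,0,0],
    [0,0,0],
    [0,0,0],
    [0,0,0],
    [0,0,0],
    [0,0,0],
    [0,0,0],
    [0,0,0],
    [0,0,0]
  ],
  "force": 40
}}

```text
clock: 4.0
position: [0.5374, -0.2149, 0.1526]
orientation: [0.681, 0.732, 0.0, 0.001]
ft_force: [-0.3, 0.1, 5.8]
grip_width: 0.32
finger_force: 40.7
```

Gripped at 27 mm with almost no side force. Now lift 40 mm, slide 75 mm along the bar (+5.3, -74.8), then lower.

{"fn": "carry_out", "kwargs": {
  "gripper": [20,20,20,20,20,20,20,20],
  "translation": [
    [0,0,5],
    [0,0,10],
    [0,0,17],
    [0,0,25],
    [0,0,33],
    [0,0,40],
    [0,0,42],
    [0,0,42]
  ],
  "rot": [
    [0,0,0],
    [0,0,0],
    [0,0,0],
    [0,0,0],
    [0,0,0],
    [0,0,0],
    [0,0,0],
    [0,0,0]
  ]
}}

```text
clock: 4.67
position: [0.5375, -0.215, 0.195]
orientation: [0.681, 0.732, 0.0, 0.001]
ft_force: [1.2, -0.0, -1.4]
grip_width: 0.328
finger_force: 40.1
```

Run:
```python
from h import *
s=ctrl.sense(); print(s['clock'],s['position'],s['ft_force'],s['grip_width'])
a=ctrl.capture('side'); cv2.imwrite('pics/side3.png',a)
cv2.imwrite('pics/c5.png',cv2.resize(a[140:300,215:345],None,fx=3.7,fy=3.7,interpolation=cv2.INTER_CUBIC))
```

```text
4.6667 [ 0.53752071 -0.21498035  0.19496784] [ 1.18311369 -0.0257731  -1.36004421] 0.3278287496604526
```

View pics/c5.png

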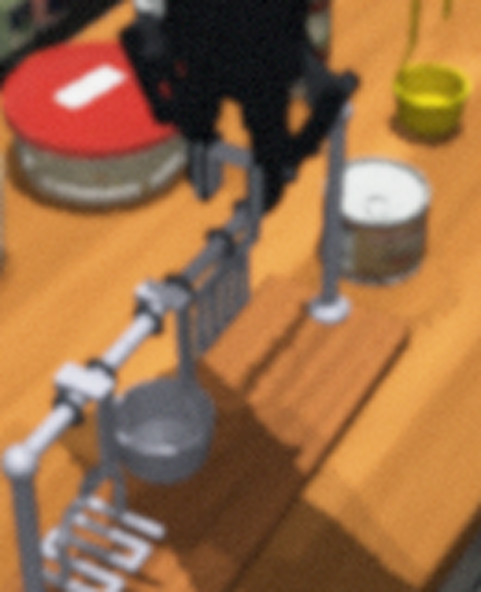

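The turner is in the grip (force −1.4 N, about 130 g). Its hook is at (225,155), well above the bar.

{"fn": "carry_out", "kwargs": {
  "gripper": [20,20,20,20,20,20,20,20],
  "translation": [
    [1,-13,0],
    [2,-28,0],
    [3,-45,0],
    [4,-60,0],
    [5,-71,0],
    [5.3,-75,0],
    [5.3,-75,0],
    [5.3,-75,0]
  ],
  "rot": [
    [0,0,0],
    [0,0,0],
    [0,0,0],
    [0,0,0],
    [0,0,0],
    [0,0,0],
    [0,0,0],
    [0,0,0]
  ]
}}

```text
clock: 5.38
position: [0.542, -0.2898, 0.1936]
orientation: [0.681, 0.732, 0.0, -0.0]
ft_force: [0.6, -0.1, -1.8]
grip_width: 0.323
finger_force: 40.0
```

{"fn": "carry_out", "kwargs": {
  "gripper": [20,20,20,20,20,20,20,20],
  "translation": [
    [0,0,-6],
    [0,0,-12],
    [0,0,-19],
    [0,0,-26],
    [0,0,-33],
    [0,0,-38],
    [0,0,-40],
    [0,0,-40]
  ],
  "rot": [
    [0,0,0],
    [0,0,0],
    [0,0,0],
    [0,0,0],
    [0,0,0],
    [0,0,0],
    [0,0,0],
    [0,0,0]
  ]
}}

```text
clock: 6.05
position: [0.5419, -0.2894, 0.1533]
orientation: [0.681, 0.732, -0.0, -0.001]
ft_force: [-0.6, 0.4, -1.4]
grip_width: 0.323
finger_force: 40.1
```

Run:
```python
from h import *
s=ctrl.sense(); print(s['clock'],s['position'],s['ft_force'],s['grip_width'])
a=ctrl.capture('side'); cv2.imwrite('pics/side4.png',a)
cv2.imwrite('pics/c6.png',cv2.resize(a[140:300,215:345],None,fx=3.7,fy=3.7,interpolation=cv2.INTER_CUBIC))
```

```text
6.05 [ 0.54187649 -0.28943733  0.15328876] [-0.57210582  0.41187748 -1.36461033] 0.32302543399826306
```

View pics/c6.png

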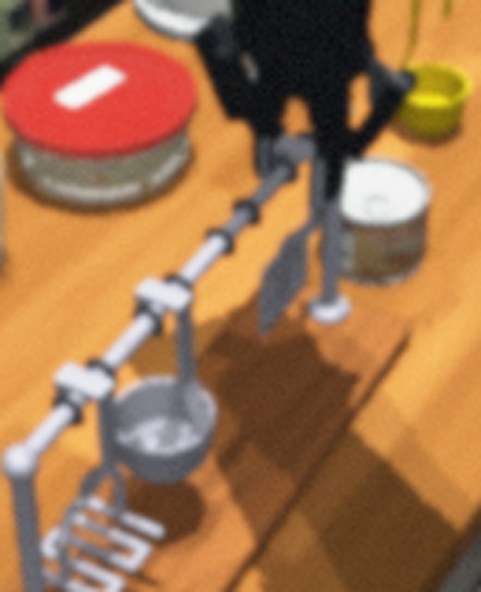

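The turner is between the rings of place 4, with its hook at (295,150), but the gripper still carries its weight. I'll lower it until it rests.

{"fn": "carry_out", "kwargs": {
  "gripper": [20,20,20,20],
  "translation": [
    [0,0,-1],
    [0,0,-2],
    [0,0,-2],
    [0,0,-2]
  ],
  "rot": [
    [0,0,0],
    [0,0,0],
    [0,0,0],
    [0,0,0]
  ]
}}

```text
clock: 6.43
position: [0.5426, -0.29, 0.1526]
orientation: [0.681, 0.732, 0.0, 0.001]
ft_force: [-0.6, 0.2, 3.5]
grip_width: 0.322
finger_force: 40.6
```

{"fn": "carry_out", "kwargs": {
  "gripper": [30,33,38,45,60,75,85,85,85],
  "translation": [
    [0,0,0],
    [0,0,0],
    [0,0,0],
    [0,0,0],
    [0,0,0],
    [0,0,0],
    [0,0,0],
    [0,0,0],
    [0,0,10]
  ],
  "rot": [
    [0,0,0],
    [0,0,0],
    [0,0,0],
    [0,0,0],
    [0,0,0],
    [0,0,0],
    [0,0,0],
    [0,0,0],
    [0,0,0]
  ]
}}

```text
clock: 7.18
position: [0.541, -0.2891, 0.1602]
orientation: [0.681, 0.732, -0.0, -0.002]
ft_force: [-0.4, -0.4, -1.1]
grip_width: 0.994
finger_force: 0.0
```

{"fn": "carry_out", "kwargs": {
  "gripper": [85,85,85,85,85,85,85,85,85,85],
  "translation": [
    [0,0,20],
    [0,0,40],
    [0,0,60],
    [0,0,60],
    [-3,35,60],
    [-6,75,60],
    [-9,115,60],
    [-11,150,60],
    [-11,150,60],
    [-11,150,60]
  ],
  "rot": [
    [0,0,0],
    [0,0,0],
    [0,0,0],
    [0,0,0],
    [0,0,0],
    [0,0,0],
    [0,0,0],
    [0,0,0],
    [0,0,0],
    [0,0,0]
  ]
}}

```text
clock: 8.02
position: [0.5312, -0.1382, 0.2224]
orientation: [0.68, 0.733, 0.0, 0.0]
ft_force: [0.1, -0.6, -0.3]
grip_width: 0.996
finger_force: 0.0
```

Run:
```python
from h import *
s=ctrl.sense(); print(s['clock'],s['position'],s['ft_force'],s['grip_width'])
a=ctrl.capture('side'); cv2.imwrite('pics/side5.png',a); b=ctrl.capture('top')
a=cv2.resize(a[140:300,215:345],None,fx=3.4,fy=3.4,interpolation=cv2.INTER_CUBIC); b=cv2.resize(b[190:250,250:340],(354,236),interpolation=cv2.INTER_CUBIC)
cv2.imwrite('pics/c7.png',np.hstack([a,cv2.copyMakeBorder(b,0,a.shape[0]-236,0,0,0)]))
```

```text
8.0167 [ 0.53119665 -0.1381652   0.22238506] [ 0.08490282 -0.59566796 -0.33862798] 0.9963548190310848
```

View pics/c7.png

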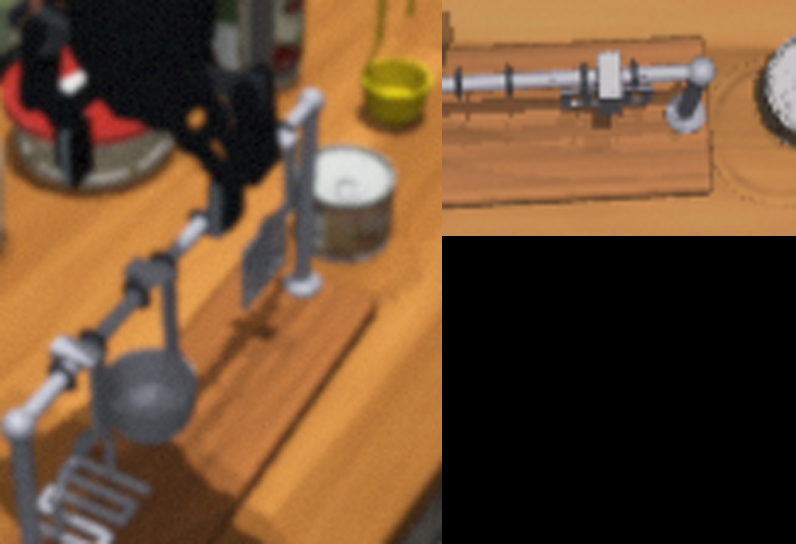

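The turner is parked: the top view shows its hook at (609,76), midway between the rings at 583 and 635. Next is the ladle.

{"fn": "carry_out", "kwargs": {
  "gripper": [85,85,85,85,85,85,85,85],
  "translation": [
    [1,-2,-10],
    [1,-2,-25],
    [1,-2,-40],
    [1,-2,-55],
    [1,-2,-65],
    [1,-2,-71],
    [1,-2,-71],
    [1,-2,-71]
  ],
  "rot": [
    [0,0,0],
    [0,0,0],
    [0,0,0],
    [0,0,0],
    [0,0,0],
    [0,0,0],
    [0,0,0],
    [0,0,0]
  ]
}}

```text
clock: 8.78
position: [0.5322, -0.1422, 0.1508]
orientation: [0.681, 0.732, -0.0, -0.0]
ft_force: [0.4, 0.6, 0.5]
grip_width: 0.997
finger_force: 0.0
```

{"fn": "carry_out", "kwargs": {
  "gripper": [60,45,38,32,28,20,20,20,20,20],
  "translation": [
    [0,0,0],
    [0,0,0],
    [0,0,0],
    [0,0,0],
    [0,0,0],
    [0,0,0],
    [0,0,0],
    [0,0,0],
    [0,0,0],
    [0,0,0]
  ],
  "rot": [
    [0,0,0],
    [0,0,0],
    [0,0,0],
    [0,0,0],
    [0,0,0],
    [0,0,0],
    [0,0,0],
    [0,0,0],
    [0,0,0],
    [0,0,0]
  ],
  "force": 40
}}

```text
clock: 9.62
position: [0.5324, -0.1417, 0.1513]
orientation: [0.681, 0.732, 0.0, 0.0]
ft_force: [-1.0, -0.1, 5.5]
grip_width: 0.323
finger_force: 40.6
```

{"fn": "carry_out", "kwargs": {
  "gripper": [20,20,20,20,20,20,20,20],
  "translation": [
    [0,0,5],
    [0,0,10],
    [0,0,17],
    [0,0,25],
    [0,0,33],
    [0,0,40],
    [0,0,42],
    [0,0,42]
  ],
  "rot": [
    [0,0,0],
    [0,0,0],
    [0,0,0],
    [0,0,0],
    [0,0,0],
    [0,0,0],
    [0,0,0],
    [0,0,0]
  ]
}}

```text
clock: 10.28
position: [0.5329, -0.1419, 0.1939]
orientation: [0.681, 0.732, 0.0, 0.001]
ft_force: [-0.9, -0.0, -0.9]
grip_width: 0.322
finger_force: 40.0
```

{"fn": "carry_out", "kwargs": {
  "gripper": [20,20,20,20,20,20,20,20],
  "translation": [
    [1,-13,0],
    [2,-28,0],
    [3,-45,0],
    [4,-60,0],
    [5,-71,0],
    [5.3,-75,0],
    [5.3,-75,0],
    [5.3,-75,0]
  ],
  "rot": [
    [0,0,0],
    [0,0,0],
    [0,0,0],
    [0,0,0],
    [0,0,0],
    [0,0,0],
    [0,0,0],
    [0,0,0]
  ]
}}

```text
clock: 10.95
position: [0.5373, -0.2167, 0.1927]
orientation: [0.681, 0.732, 0.0, -0.0]
ft_force: [-0.3, 0.4, -1.7]
grip_width: 0.32
finger_force: 40.0
```

Run:
```python
from h import *
s=ctrl.sense(); print(s['clock'],s['position'],s['ft_force'],s['grip_width'])
a=ctrl.capture('side'); cv2.imwrite('pics/c8.png',cv2.resize(a[140:300,215:345],None,fx=3.7,fy=3.7,interpolation=cv2.INTER_CUBIC))
```

```text
10.95 [ 0.53733838 -0.21667767  0.19265203] [-0.33669921  0.41233662 -1.72304543] 0.3201714837383673
```

View pics/c8.png

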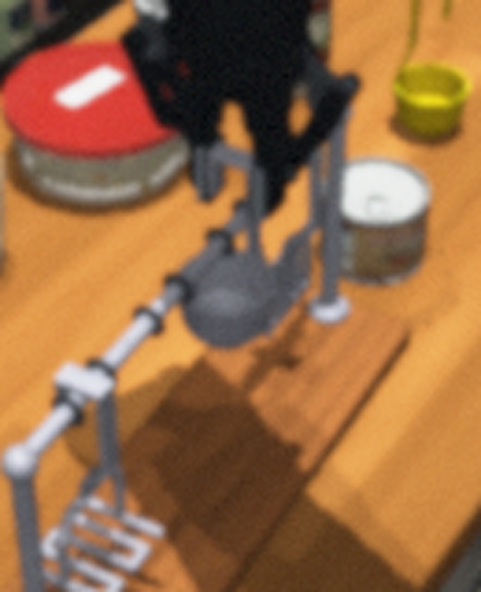

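The ladle hangs level above place 3, with its hook at (228,155), clear of the turner. That was my last picture, so from here I go by force readings and masks.

{"fn": "carry_out", "kwargs": {
  "gripper": [20,20,20,20,20,20,20,20],
  "translation": [
    [0,0,-6],
    [0,0,-12],
    [0,0,-19],
    [0,0,-26],
    [0,0,-33],
    [0,0,-38],
    [0,0,-40],
    [0,0,-40]
  ],
  "rot": [
    [0,0,0],
    [0,0,0],
    [0,0,0],
    [0,0,0],
    [0,0,0],
    [0,0,0],
    [0,0,0],
    [0,0,0]
  ]
}}

```text
clock: 11.67
position: [0.5371, -0.2165, 0.1521]
orientation: [0.681, 0.732, -0.0, -0.001]
ft_force: [0.0, 0.0, -1.5]
grip_width: 0.322
finger_force: 40.2
```

{"fn": "carry_out", "kwargs": {
  "gripper": [20,20,20,20],
  "translation": [
    [0,0,-1],
    [0,0,-2],
    [0,0,-2],
    [0,0,-2]
  ],
  "rot": [
    [0,0,0],
    [0,0,0],
    [0,0,0],
    [0,0,0]
  ]
}}

```text
clock: 12.0
position: [0.5378, -0.2169, 0.1514]
orientation: [0.681, 0.732, 0.0, 0.0]
ft_force: [-1.1, -0.1, 0.7]
grip_width: 0.322
finger_force: 40.3
```

{"fn": "carry_out", "kwargs": {
  "gripper": [30,33,38,45,60,75,85,85,85],
  "translation": [
    [0,0,0],
    [0,0,0],
    [0,0,0],
    [0,0,0],
    [0,0,0],
    [0,0,0],
    [0,0,0],
    [0,0,0],
    [0,0,10]
  ],
  "rot": [
    [0,0,0],
    [0,0,0],
    [0,0,0],
    [0,0,0],
    [0,0,0],
    [0,0,0],
    [0,0,0],
    [0,0,0],
    [0,0,0]
  ]
}}

```text
clock: 12.75
position: [0.5363, -0.2162, 0.1594]
orientation: [0.681, 0.732, -0.001, -0.002]
ft_force: [-0.2, -0.1, -0.2]
grip_width: 1.001
finger_force: 0.0
```

{"fn": "carry_out", "kwargs": {
  "gripper": [85,85,85,85,85,85,85,85],
  "translation": [
    [0,0,20],
    [0,0,40],
    [0,0,60],
    [0,0,60],
    [3,-36,60],
    [5,-73,60],
    [5,-73,60],
    [5,-73,60]
  ],
  "rot": [
    [0,0,0],
    [0,0,0],
    [0,0,0],
    [0,0,0],
    [0,0,0],
    [0,0,0],
    [0,0,0],
    [0,0,0]
  ]
}}

```text
clock: 13.42
position: [0.5423, -0.2913, 0.2207]
orientation: [0.682, 0.731, -0.0, -0.0]
ft_force: [0.4, -0.1, -0.4]
grip_width: 0.994
finger_force: 0.0
```

Run:
```python
from h import *
np.set_printoptions(precision=4,suppress=True)
s=ctrl.sense(); print(s['clock'],s['position'],s['ft_force'],s['grip_width'])
a=ctrl.capture('side'); cv2.imwrite('pics/side6.png',a); S=cv2.imread('pics/side0.png')
# hook-top appearance at place 3 vs start (template = start crop of turner's hook)
for n,(u,v) in dict(p1=(237,243),p2=(259,220),p3=(278,199)).items():
    g0=S[v-8:v+9,u-8:u+9]; w=a[v-14:v+15,u-14:u+15]
    for k,(x,y) in dict(p1=(237,243),p2=(259,220),p3=(278,199)).items():
        r=cv2.matchTemplate(w,S[y-8:y+9,x-8:x+9],cv2.TM_CCOEFF_NORMED); _,m,_,l=cv2.minMaxLoc(r); print(n,'templ',k,round(m,2),l[0]-6,l[1]-6)
```

```text
13.4167 [ 0.5423 -0.2913  0.2207] [ 0.3758 -0.1402 -0.3556] 0.9936461100279655
p1 templ p1 1.0 0 0
p1 templ p2 0.92 1 1
p1 templ p3 0.82 1 1
p2 templ p1 0.55 -1 0
p2 templ p2 0.59 0 0
p2 templ p3 0.59 0 0
p3 templ p1 0.51 -1 -1
p3 templ p2 0.63 0 0
p3 templ p3 0.72 0 0
```

{"fn": "carry_out", "kwargs": {
  "gripper": [85,85,85,85,85,85,85,85],
  "translation": [
    [0,1,-10],
    [0,1,-25],
    [0,1,-40],
    [0,1,-55],
    [0,1,-65],
    [0,1,-69],
    [0,1,-69],
    [0,1,-69]
  ],
  "rot": [
    [0,0,0],
    [0,0,0],
    [0,0,0],
    [0,0,0],
    [0,0,0],
    [0,0,0],
    [0,0,0],
    [0,0,0]
  ]
}}

```text
clock: 14.13
position: [0.5427, -0.2883, 0.1521]
orientation: [0.681, 0.732, 0.0, 0.0]
ft_force: [-0.5, -1.0, -0.4]
grip_width: 0.993
finger_force: 0.0
```

{"fn": "carry_out", "kwargs": {
  "gripper": [60,45,38,32,28,20,20,20,20,20],
  "translation": [
    [0,0,0],
    [0,0,0],
    [0,0,0],
    [0,0,0],
    [0,0,0],
    [0,0,0],
    [0,0,0],
    [0,0,0],
    [0,0,0],
    [0,0,0]
  ],
  "rot": [
    [0,0,0],
    [0,0,0],
    [0,0,0],
    [0,0,0],
    [0,0,0],
    [0,0,0],
    [0,0,0],
    [0,0,0],
    [0,0,0],
    [0,0,0]
  ],
  "force": 40
}}

```text
clock: 14.97
position: [0.5428, -0.2889, 0.1523]
orientation: [0.681, 0.732, 0.0, 0.0]
ft_force: [-1.1, -0.3, 5.5]
grip_width: 0.319
finger_force: 40.2
```

{"fn": "carry_out", "kwargs": {
  "gripper": [20,20,20,20,20,20,20,20],
  "translation": [
    [0,0,5],
    [0,0,10],
    [0,0,17],
    [0,0,25],
    [0,0,33],
    [0,0,40],
    [0,0,42],
    [0,0,42]
  ],
  "rot": [
    [0,0,0],
    [0,0,0],
    [0,0,0],
    [0,0,0],
    [0,0,0],
    [0,0,0],
    [0,0,0],
    [0,0,0]
  ]
}}

```text
clock: 15.63
position: [0.5431, -0.2891, 0.195]
orientation: [0.681, 0.732, 0.0, 0.001]
ft_force: [-0.8, 0.2, -2.7]
grip_width: 0.324
finger_force: 39.7
```

Held. Now draw 90 mm to the front, pass the ladle, and come back over place 2.

{"fn": "carry_out", "kwargs": {
  "gripper": [20,20,20,20,20,20,20,20],
  "translation": [
    [-10,-1,0],
    [-27,-2,0],
    [-45,-3,0],
    [-63,-4,0],
    [-80,-6,0],
    [-90,-6,0],
    [-90,-6,0],
    [-90,-6,0]
  ],
  "rot": [
    [0,0,0],
    [0,0,0],
    [0,0,0],
    [0,0,0],
    [0,0,0],
    [0,0,0],
    [0,0,0],
    [0,0,0]
  ]
}}

```text
clock: 16.3
position: [0.4522, -0.2947, 0.1939]
orientation: [0.681, 0.732, 0.0, 0.0]
ft_force: [-0.1, 0.3, -1.6]
grip_width: 0.32
finger_force: 39.9
```

{"fn": "carry_out", "kwargs": {
  "gripper": [20,20,20,20,20,20,20,20,20,20],
  "translation": [
    [-1,12,0],
    [-2,30,0],
    [-4,52,0],
    [-5,75,0],
    [-7,98,0],
    [-8,120,0],
    [-10,138,0],
    [-10.5,149.6,0],
    [-10.5,149.6,0],
    [-10.5,149.6,0]
  ],
  "rot": [
    [0,0,0],
    [0,0,0],
    [0,0,0],
    [0,0,0],
    [0,0,0],
    [0,0,0],
    [0,0,0],
    [0,0,0],
    [0,0,0],
    [0,0,0]
  ]
}}

```text
clock: 17.13
position: [0.4426, -0.1446, 0.194]
orientation: [0.681, 0.733, -0.0, 0.0]
ft_force: [0.4, -0.4, -1.2]
grip_width: 0.323
finger_force: 39.9
```

{"fn": "carry_out", "kwargs": {
  "gripper": [20,20,20,20,20,20,20,20,20],
  "translation": [
    [10,1,0],
    [27,2,0],
    [45,3,0],
    [63,4,0],
    [80,5,0],
    [89.5,5.5,0],
    [89.5,5.5,0],
    [89.5,5.5,0],
    [89.5,5.5,0]
  ],
  "rot": [
    [0,0,0],
    [0,0,0],
    [0,0,0],
    [0,0,0],
    [0,0,0],
    [0,0,0],
    [0,0,0],
    [0,0,0],
    [0,0,0]
  ]
}}

```text
clock: 17.88
position: [0.5308, -0.1399, 0.1935]
orientation: [0.681, 0.732, -0.0, -0.0]
ft_force: [-0.3, 0.1, -2.0]
grip_width: 0.321
finger_force: 40.0
```

{"fn": "carry_out", "kwargs": {
  "gripper": [20,20,20,20,20,20,20,20],
  "translation": [
    [0,0,-6],
    [0,0,-12],
    [0,0,-19],
    [0,0,-26],
    [0,0,-33],
    [0,0,-38],
    [0,0,-40],
    [0,0,-40]
  ],
  "rot": [
    [0,0,0],
    [0,0,0],
    [0,0,0],
    [0,0,0],
    [0,0,0],
    [0,0,0],
    [0,0,0],
    [0,0,0]
  ]
}}

```text
clock: 18.55
position: [0.531, -0.1395, 0.1531]
orientation: [0.681, 0.732, -0.0, -0.001]
ft_force: [0.5, 0.3, -2.4]
grip_width: 0.319
finger_force: 40.0
```

{"fn": "carry_out", "kwargs": {
  "gripper": [20,20,20,20],
  "translation": [
    [0,0,-1],
    [0,0,-2],
    [0,0,-2],
    [0,0,-2]
  ],
  "rot": [
    [0,0,0],
    [0,0,0],
    [0,0,0],
    [0,0,0]
  ]
}}

```text
clock: 18.88
position: [0.5319, -0.1397, 0.1524]
orientation: [0.681, 0.732, 0.0, 0.0]
ft_force: [-0.4, 0.2, 1.0]
grip_width: 0.323
finger_force: 40.3
```

Seated at the same height as its grasp. Now release, rise, and pull back clear to check from above.

{"fn": "carry_out", "kwargs": {
  "gripper": [30,33,38,45,60,75,85,85,85],
  "translation": [
    [0,0,0],
    [0,0,0],
    [0,0,0],
    [0,0,0],
    [0,0,0],
    [0,0,0],
    [0,0,0],
    [0,0,0],
    [0,0,10]
  ],
  "rot": [
    [0,0,0],
    [0,0,0],
    [0,0,0],
    [0,0,0],
    [0,0,0],
    [0,0,0],
    [0,0,0],
    [0,0,0],
    [0,0,0]
  ]
}}

```text
clock: 19.63
position: [0.5302, -0.1393, 0.1604]
orientation: [0.681, 0.732, -0.001, -0.001]
ft_force: [-0.0, 0.2, 0.4]
grip_width: 0.997
finger_force: 0.0
```

{"fn": "carry_out", "kwargs": {
  "gripper": [85,85,85,85,85,85,85,85,85,85],
  "translation": [
    [0,0,20],
    [0,0,50],
    [0,0,80],
    [0,0,110],
    [-20,30,120],
    [-40,65,120],
    [-55,100,120],
    [-70,140,120],
    [-80,175,120],
    [-90,210,120]
  ],
  "rot": [
    [0,0,0],
    [0,0,0],
    [0,0,0],
    [0,0,0],
    [0,0,0],
    [0,0,0],
    [0,0,0],
    [0,0,0],
    [0,0,0],
    [0,0,0]
  ]
}}

```text
clock: 20.47
position: [0.4405, 0.0718, 0.283]
orientation: [0.681, 0.732, 0.001, 0.0]
ft_force: [0.8, -0.1, -0.8]
grip_width: 0.998
finger_force: 0.0
```

{"fn": "carry_out", "kwargs": {
  "gripper": [85,85,85,85,85,85,85,85,85,85],
  "translation": [
    [-20,35,0],
    [-40,70,0],
    [-60,105,0],
    [-80,140,0],
    [-100,175,0],
    [-120,210,0],
    [-140,245,0],
    [-150,280,0],
    [-160,310,0],
    [-160,310,0]
  ],
  "rot": [
    [0,0,0],
    [0,0,0],
    [0,0,0],
    [0,0,0],
    [0,0,0],
    [0,0,0],
    [0,0,0],
    [0,0,0],
    [0,0,0],
    [0,0,0]
  ]
}}

```text
clock: 21.3
position: [0.2798, 0.3851, 0.2825]
orientation: [0.679, 0.734, 0.001, -0.001]
ft_force: [-0.4, -1.7, -0.1]
grip_width: 0.994
finger_force: 0.0
```

```bash
cat > chk.py <<'E'
from h import *
np.set_printoptions(precision=4,suppress=True)
s=ctrl.sense(); print(s['clock'],s['position'])
T0=cv2.imread('pics/top0.png');S0=cv2.imread('pics/side0.png');T=ctrl.capture('top');S=ctrl.capture('side');cv2.imwrite('pics/topE.png',T);cv2.imwrite('pics/sideE.png',S)
for n,uv in dict(p1=(196.4,213.4),p2=(228.5,212.1),p3=(260.2,210.6),p4=(292.5,209.3)).items():
    for I in(T0,T):
        b=blob(I,uv); print(n,np.round(b,1),plane('top',b[:2],.189)[:2] if b[2] else '')
def m(n,A,B,u,v,r=8,w=14):
    R=cv2.matchTemplate(B[v-w:v+w+1,u-w:u+w+1],A[v-r:v+r+1,u-r:u+r+1],cv2.TM_CCOEFF_NORMED);_,x,_,l=cv2.minMaxLoc(R);print(n,round(x,2),l[0]-w+r,l[1]-w+r)
for n,u,v in[('p1',237,243),('p2',259,220),('p3',278,199),('jar',201,325),('tin',318,192),('place4',297,180)]: m(n,S0,S,u,v)
# heads: bright/grey cup vs blade below places 2 and 3, side view; swap cross-match
for n,(u,v),(x,y) in[('ladle cup',(259,253),(279,233)),('turner blade',(277,233),(257,255))]:
    w=14;R=cv2.matchTemplate(S[y-w:y+w+1,x-w:x+w+1],S0[v-9:v+10,u-9:u+10],cv2.TM_CCOEFF_NORMED);_,q,_,l=cv2.minMaxLoc(R);print(n,'at new place',round(q,2),l[0]-5,l[1]-5)
E
python3 chk.py
```

```text
21.3 [0.2798 0.3851 0.2825]
p1 [196.3 212.9  51.  168. ] [ 0.5258 -0.0669]
p1 [196.3 213.   49.  169. ] [ 0.5257 -0.067 ]
p2 [228.1 211.5  53.  173. ] [ 0.5309 -0.1411]
p2 [228.3 211.7  50.  174. ] [ 0.5305 -0.1415]
p3 [260.3 209.9  49.  174. ] [ 0.5363 -0.2161]
p3 [260.3 210.   49.  174. ] [ 0.5362 -0.2161]
p4 [292. 209.  11. 168.] [ 0.5402 -0.2902]
p4 [292.1 209.   11.  168. ] [ 0.5402 -0.2903]
p1 1.0 0 0
p2 0.97 0 0
p3 1.0 0 0
jar 0.93 0 0
tin 1.0 0 0
place4 1.0 0 0
ladle cup at new place 0.87 -2 -2
turner blade at new place 0.82 2 -1
```

The hooks sit within 1 mm of the place centres. Place 4 is empty, the heads are swapped, and the masher, jar and tin have not moved. I'll let the swing settle briefly and then hand in.

{"fn": "carry_out", "kwargs": {
  "gripper": [85,85,85,85,85,85,85,85,85,85],
  "translation": [
    [0,0,0],
    [0,0,0],
    [0,0,0],
    [0,0,0],
    [0,0,0],
    [0,0,0],
    [0,0,0],
    [0,0,0],
    [0,0,0],
    [0,0,0]
  ],
  "rot": [
    [0,0,0],
    [0,0,0],
    [0,0,0],
    [0,0,0],
    [0,0,0],
    [0,0,0],
    [0,0,0],
    [0,0,0],
    [0,0,0],
    [0,0,0]
  ]
}}

```text
clock: 22.23
position: [0.2815, 0.3804, 0.2819]
orientation: [0.681, 0.732, -0.0, -0.0]
ft_force: [0.4, -0.2, 0.1]
grip_width: 0.996
finger_force: 0.0
```

{"fn": "carry_out", "kwargs": {
  "gripper": [85,85,85,85,85,85,85,85,85,85],
  "translation": [
    [0,0,0],
    [0,0,0],
    [0,0,0],
    [0,0,0],
    [0,0,0],
    [0,0,0],
    [0,0,0],
    [0,0,0],
    [0,0,0],
    [0,0,0]
  ],
  "rot": [
    [0,0,0],
    [0,0,0],
    [0,0,0],
    [0,0,0],
    [0,0,0],
    [0,0,0],
    [0,0,0],
    [0,0,0],
    [0,0,0],
    [0,0,0]
  ]
}}

```text
clock: 23.07
position: [0.2815, 0.3804, 0.2819]
orientation: [0.681, 0.732, 0.0, -0.0]
ft_force: [-0.3, 0.6, -0.5]
grip_width: 0.995
finger_force: 0.0
```

Run:
```python
from h import *
a=cv2.imread('pics/sideE.png'); b=ctrl.capture('side'); print('swing diff',cv2.absdiff(a,b)[180:300,220:310].mean(), cv2.absdiff(a,b)[30:80,300:400].mean())
print(ctrl.job_done())
```

```text
swing diff 2.16 2.2274666666666665
the job is handed in; nothing more can be done
None
```

The ladle now hangs on place 3 and the turner on place 2, place 4 is empty again, the masher, jar and tin have not moved in the camera check, and the job was handed in at about 23 s (the verdict is not shown to me).

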